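# Feed two red culture dishes down the sloped rack

### The arm

A 7-joint arm with a two-finger parallel gripper is mounted at the origin on the work surface. World frame = base frame: x ahead of the robot, y to its left, z up, the work surface at z = 0. Lengths are in m, angles in rad, forces in N, time in s.
With the tool pointing down it reaches from about 0.425 to 0.95 m from the base axis. Payload 16.7 kg.
Tool frame: the origin (TCP) lies at the very end of the fingers, on their centre line; the grasp point (between the pads) lies ctrl.grip_depth behind it (ctrl.grip_depth is the distance from the TCP to the grasp point, in m); z points along the fingers, y is the line along which they close (so a half turn about z gives the same grasp; the last joint's range is limited). The gripper opens to 94 mm and grips with 3 to 60 N. Pads are 16 mm wide; open, the fingers measure 119 mm over their backs; the gripper's body (75 mm by 177 mm) begins 78 mm behind the grasp point.
Start: joints at [1.117, 0.426, 0.074, 1.606, -0.034, 1.111, -0.067], TCP at [0.203, -0.644, 0.205] pointing down, gripper open.
Joint ranges: [-2.85, 2.85], [-0.5, 2.14], [-1.23, 1.37], [0.21, 2.46], [-1.02, 4.16], [0.16, 2.05], [-2.73, 2.73]. Speed limits (rad/s): [1.89, 1.89, 2.39, 2.39, 3.01, 3.01, 3.01].

### API

Orientations are given as a unit quaternion [x, y, z, w].
In Python, from plant import ctrl, kinematics, camera gives the robot as it stands. Calls block until the motion is done:
- ctrl.move_to(position, orientation): joint-space move of the TCP to a pose.
- ctrl.move_straight(position, v=0.15, rot=None, f_stop=None): straight line of the TCP; rot=None keeps the orientation; v is the mean speed in m/s. With f_stop (N) it stops when the force on the tool has changed by that much, and returns True; else False.
- ctrl.goto_joints(angles): joint-space move.
- ctrl.grip(opening): finger opening in m; the grip force is fixed at half the most; returns when the fingers have stopped.
- ctrl.wait(seconds).
- kinematics.solve_ik(position, orientation): joint angles nearest the present ones, or None.
- camera(name): name is "scene" or "top" or "wrist"; returns a dict with "color" (384x512x3 uint8, blue, green, red), "camera_matrix" (3x3 intrinsics, pixels), "R" (3x3) and "t" (3): a world point X has camera coordinates R X + t. Camera axes: x right, y down, z forward; pixel columns grow to the right and rows downward; lengths in m; the calibration is good to about 2 mm. A picture is of the moment at which its call begins. There is no depth.
A pose or a line that the arm cannot do raises ctrl.Unreachable and nothing moves.
- ctrl.sign_off(): hands the job in; it is judged then, once.
Readings, each from a call of its own:
- ctrl.current_t(): time.
- ctrl.current_q(): joint angles.
- ctrl.current_joint_velocities(): joint speeds.
- ctrl.current_tau(): joint torques, N m.
- ctrl.current_ee_pos(): TCP position.
- ctrl.current_eef_rot(): TCP orientation.
- ctrl.current_force(): force on the tool from outside, world axes, zero at the start.
- ctrl.current_wrist_torque(): the same for the moment, N m.
- ctrl.current_grip_width(): finger opening in m.
- ctrl.current_gripper_force(): force on a finger pad.
Only numpy, scipy, OpenCV 4.12 (cv2) and the standard library are available. Lean on these libraries where they do the work, as an engineer would, in place of code of your own. Each camera call takes 0.05 s, during which the arm holds its last target. There are 200 camera calls.

### The job

Load the sloped dish rack with the two closed dishes of red medium, one in each lane: lower each one onto the upper half of the slope before letting go, so that it slides down by itself and comes to rest lying flat against the stop at the bottom. Load the second only once the first has come to rest, and leave the dish of green medium where it is.

Things in the scene. Friction and masses are not known exactly. Their poses are not given: they have to be found in the camera images.
- board: slick aluminium board of a fixed rack, 240 mm long, sloping 22 deg, low end roughly towards the robot. Origin: on its surface, mid-width, at the foot of the blue stop (14 mm high), 30 mm above the bench; x up the slope, y across, z out of it. Blue strips 6 mm wide, 4 mm high at y = -88, 0, 88 mm bound two 82 mm lanes centred at y = -44 and 44 mm. A dish against the stop has its centre at x = 28 mm.
- red_a: red-medium dish, round and flat, lid taped on so it is one rigid closed piece: 56 mm diameter, 15 mm tall, about 25 g. Starts flat on the bench. Origin at the centre of its underside, z up through the lid. Held level over the board, its uphill edge touches when its origin is 11 mm straight above the board.
- red_b: the other red-medium dish, round and flat, lid taped on so it is one rigid closed piece: 56 mm diameter, 15 mm tall, about 25 g. Starts flat on the bench. Origin at the centre of its underside, z up through the lid.
- green: green-medium dish, round and flat, lid taped on so it is one rigid closed piece: 56 mm diameter, 15 mm tall, about 25 g. Starts flat on the bench. Origin at the centre of its underside, z up through the lid. A loose glass beaker (48 mm wide, 62 mm tall) stands near; all four stand at least 110 mm apart, centre to centre.
Things that resemble listed ones, but are neither listed nor needed, are in the scene too. Leave any purple or yellow look-alike of the red_a alone. Leave any purple look-alike of the red_b alone.

How it is judged:
By the outcome, as a careful person would: the job done as asked, in the order asked, and still so for the second after the job is handed in, with the robot touching nothing.
It also fails if it takes over 50 s, if anything falls off the work surface, if the arm or the gripper's body presses on something with over 40 N, if the wrist force passes 120 N, or if a joint passes its speed limit or range.

## Working session

There is one attempt and no reset: what is moved stays moved. The work goes in short steps, each a Python script; the robot and the scene stay as the last script left them, time stands still between calls to the robot, and variables do not carry over. Pictures are saved under pics/ and viewed, at most 10 in all, crops included, and the job is handed in when it is done.

```bash
ls; mkdir -p pics; python3 - <<'E'
from plant import ctrl,camera
import cv2,numpy as np
print(ctrl.grip_depth,ctrl.current_t(),ctrl.current_eef_rot())
for n in("top","scene"):
    c=camera(n);cv2.imwrite(f"pics/{n}0.png",c["color"]);print(n,c["camera_matrix"].tolist(),np.round(c["R"],4).tolist(),np.round(c["t"],4).tolist())
E
```

```text
pics
0.0188 0.0 [ 9.88412538e-01  1.51790104e-01 -1.46268976e-04 -6.30654766e-04]
top [[450.21372590294334, 0.0, 251.39758089058446], [0.0, 450.21372590294334, 194.30367938463544], [0.0, 0.0, 1.0]] [[0.018, -0.9997, 0.0134], [-0.9939, -0.0194, -0.1085], [0.1087, -0.0113, -0.994]] [-0.0315, 0.5452, 0.8408]
scene [[379.70045286034156, 0.0, 254.17864352638827], [0.0, 379.70045286034156, 195.4659056086127], [0.0, 0.0, 1.0]] [[0.282, 0.9592, 0.0208], [0.6975, -0.1901, -0.6909], [-0.6588, 0.2094, -0.7226]] [-0.1616, -0.3506, 1.1578]
```

View pics/top0.png

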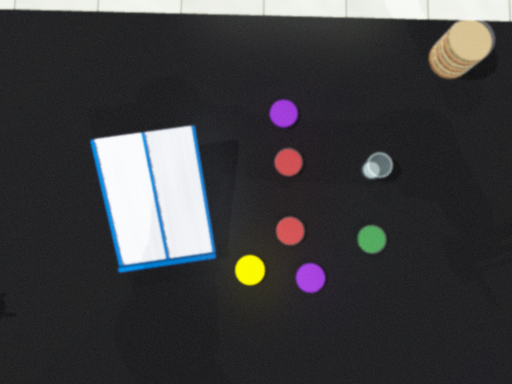

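View pics/scene0.png

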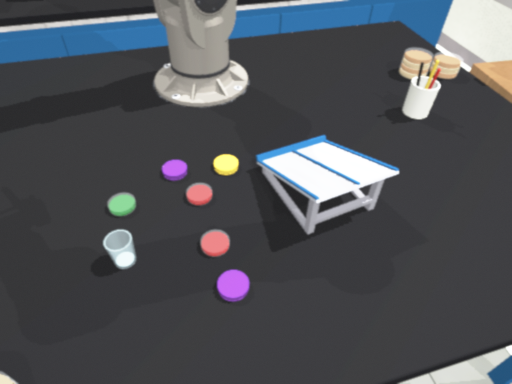

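Top view: the reds are at (288,162) and (290,231). The look-alikes are purple at (283,113) and (310,278), and yellow at (250,270). Green is at (372,239), the beaker at about (378,166), and the rack's stop runs along (120,268)–(215,257). Only the two red discs fit the description. I'll measure them and confirm in a crop.

```bash
cat > h.py <<'E'
from plant import ctrl,camera,kinematics
import cv2,numpy as np
from scipy.optimize import least_squares
from scipy.spatial.transform import Rotation as Rn
T=np.radians(22)
def ray(c,px,z):
    d=c["R"].T@np.linalg.inv(c["camera_matrix"])@np.array([*px,1.]);C=-c["R"].T@c["t"]
    return C+d*(z-C[2])/d[2]
def proj(c,X):
    p=(c["camera_matrix"]@(c["R"]@np.atleast_2d(X).T+c["t"][:,None])).T;return p[:,:2]/p[:,2:]
def blobs(mask,amin):
    cs,_=cv2.findContours(mask.astype(np.uint8),cv2.RETR_EXTERNAL,cv2.CHAIN_APPROX_NONE)
    return [k for k in cs if cv2.contourArea(k)>amin]
def reds(c,amin=100):
    h=cv2.cvtColor(c["color"],cv2.COLOR_BGR2HSV);H,S,V=cv2.split(h)
    return [cv2.minEnclosingCircle(k) for k in blobs(((H<10)|(H>170))&(S>90)&(V>80),amin)]
def Rb(yaw): return Rn.from_euler('z',yaw)*Rn.from_euler('y',-T)   # board axes
def board(p,X): return np.array([p[0],p[1],.03])+Rb(p[2]).apply(X)
E
python3 - <<'E'
from h import *
c=camera("top");I=c["color"];v=I.copy()
for (p,r) in reds(c): print("red",np.round(p,1),round(r,1),np.round(ray(c,p,.012),4))
hsv=cv2.cvtColor(I,cv2.COLOR_BGR2HSV);m=(hsv[...,1]<60)&(hsv[...,2]>150);m[:60]=0;m[:,250:]=0
px=[];X=[]
for k in blobs(m,1500):
    q=cv2.approxPolyDP(cv2.convexHull(k),6,True)[:,0].astype(float);print(q.tolist())
    ctr=q.mean(0);lane=44 if ctr[0]<155 else -44
    for a in q:
        up=a[1]<ctr[1];left=a[0]<np.mean(q[(q[:,1]<ctr[1])==up][:,0])
        px.append(a+[.5 if not left else -.5, -.5 if up else .5]);X.append([240. if up else 0,lane+(41 if left else -41),0])
px=np.array(px);X=np.array(X)/1e3
s=least_squares(lambda p:(proj(c,board(p,X))-px).ravel(),[.37,.16,.1],loss='soft_l1')
print("board",s.x.round(4),np.degrees(s.x[2]));print((proj(c,board(s.x,X))-px).round(1).tolist())
for a in proj(c,board(s.x,X)): cv2.circle(v,tuple(int(t) for t in a.round()),2,(0,0,255),-1)
cv2.imwrite("pics/crop1.png",cv2.resize(v[80:300,80:400],None,fx=2.5,fy=2.5))
np.save("board.npy",s.x)
E
```

```text
red [289.5 230.6] 14.6 [ 0.4776 -0.0972  0.012 ]
red [287.8 161.9] 14.1 [ 0.614  -0.0928  0.012 ]
[[140.0, 133.0], [164.0, 258.0], [123.0, 263.0], [94.0, 139.0]]
[[190.0, 126.0], [211.0, 250.0], [170.0, 257.0], [145.0, 132.0]]
board [0.4221 0.1369 0.1625] 9.311315174602628
[[0.2, -0.1], [0.9, -1.0], [-0.1, 0.3], [0.4, 0.3], [0.0, -0.0], [-0.1, 0.3], [-0.9, -0.4], [-0.4, 0.4]]
```

View pics/crop1.png

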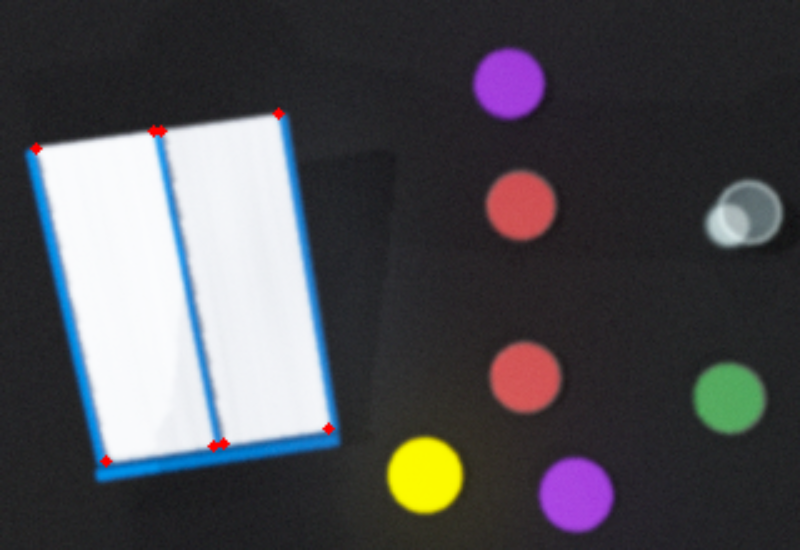

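The crop confirms both red dishes at crop (521,205) and (525,377), and the projected board corners land on the lane corners. Next I'll check reachability, then pick the far dish.

```bash
cat >> h.py <<'E'
B=np.load("board.npy"); DOWN=np.array([1.,0,0,0]); OFF=.005
PQ=(Rb(B[2])*Rn.from_euler('x',np.pi)).as_quat()
def at(x,y,z): return board(B,np.array([[x,y,z]]))[0]
def pick(xy):
    ctrl.move_to([*xy,.12],DOWN); ctrl.move_straight([*xy,OFF],v=.12); ctrl.grip(.04)
    print("width",ctrl.current_grip_width(),"F",ctrl.current_gripper_force(),ctrl.current_ee_pos())
    ctrl.move_straight([*xy,.22],v=.2); print("t",ctrl.current_t(),"width",ctrl.current_grip_width())
E
python3 - <<'E'
from h import *
for p,q in [([.614,-.093,.12],DOWN),([.614,-.093,.005],DOWN),([.478,-.097,.005],DOWN),([.478,-.097,.22],DOWN)]+[(at(.17,y,z),PQ) for y in(.044,-.044) for z in(.005,.08)]:
    print(np.round(p,3),np.round(kinematics.solve_ik(p,q),2))
pick((.614,-.0928))
cv2.imwrite("pics/grasp1.png",camera("scene")["color"])
E
```

```text
[ 0.614 -0.093  0.12 ] [ 0.23  0.44 -0.24  1.8   0.12  0.92 -1.63]
[ 0.614 -0.093  0.005] [ 0.17  0.58 -0.17  1.86  0.14  0.71 -1.64]
[ 0.478 -0.097  0.005] [ 0.24  0.42 -0.2   2.16  0.16  0.57 -1.65]
[ 0.478 -0.097  0.22 ] [ 0.39  0.12 -0.35  1.98  0.05  1.05 -1.55]
[0.569 0.206 0.098] [-0.19  0.3  -0.4   2.15  0.66  0.43 -2.53]
[0.541 0.201 0.168] [ 0.17  0.2  -0.79  2.13  0.56  0.58 -2.43]
[0.583 0.119 0.098] [ 0.11  0.3  -0.52  2.17  0.62  0.39 -2.32]
[0.555 0.114 0.168] [ 0.21  0.15 -0.62  2.17  0.35  0.5  -2.07]
width 0.05552187985956067 F 30.970377400517464 [ 0.61398954 -0.0928346   0.00505321]
t 5.6333 width 0.05507332223189502
```

View pics/grasp1.png

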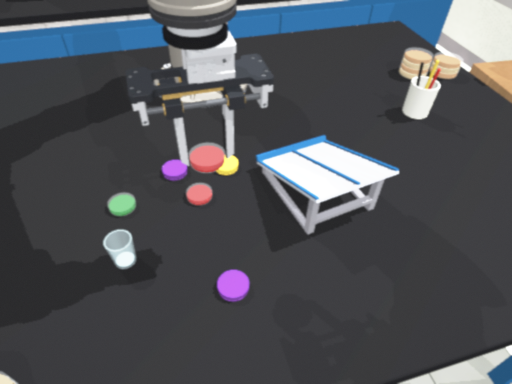

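The dish is held level at (207,157). I'll place it in the left lane with the tool tilted 14°, which keeps the fingertips clear of the strips.

```bash
cat >> h.py <<'E'
PQ2=(Rn.from_euler('z',B[2])*Rn.from_euler('y',-np.radians(14))*Rn.from_euler('x',np.pi)).as_quat()
def place(y,x=.17,tag=""):
    ctrl.move_to(at(x,y,.09),PQ2); ctrl.move_straight(at(x,y,.022),v=.12)
    ctrl.wait(.3); hit=ctrl.move_straight(at(x,y,.004),v=.02,f_stop=2.)
    p=Rb(B[2]).inv().apply(ctrl.current_ee_pos()-np.array([B[0],B[1],.03]))
    print("hit",hit,"tcp in board",p.round(4),"F",np.round(ctrl.current_force(),1))
    if not hit or p[2]>.014: print("NOT RELEASED");return
    ctrl.grip(.074); 
    n=Rn.from_quat(PQ2).apply([0,0,-1]); ctrl.move_straight(ctrl.current_ee_pos()+.08*n,v=.15); print("t",ctrl.current_t())
E
python3 - <<'E'
from h import *
place(.044)
p=ctrl.current_ee_pos()
ctrl.move_to([.55,-.08,.24],DOWN); ctrl.grip(.094)
c=camera("top");cv2.imwrite("pics/place1.png",c["color"]);print([(np.round(p,1),round(r,1)) for p,r in reds(c)])
print("expect",proj(c,at(.028,.044,.012)),ctrl.current_t())
E
```

```text
hit True tcp in board [0.1695 0.0439 0.0081] F [-1.9  0.   2.6]
t 9.7417
[(array([140.6, 249. ]), 13.7)]
expect [[139.94624777 249.54878455]] 11.425
```

View pics/place1.png

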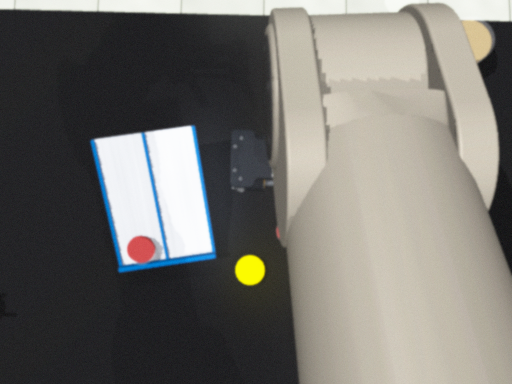

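The first dish rests against the stop in the left lane at (141,249), where (140,249.5) was expected. Now the second.

```bash
python3 - <<'E'
from h import *
pick((.4776,-.0972))
if .053<ctrl.current_grip_width()<.058:
    place(-.044)
    ctrl.move_to([.5,-.12,.26],DOWN)
c=camera("top");print([(np.round(p,1),round(r,1)) for p,r in reds(c)]);print("expect",proj(c,at(.028,-.044,.012)),ctrl.current_t())
s=camera("scene")["color"];t=c["color"]
cv2.imwrite("pics/end.png",np.hstack([cv2.resize(t[100:300,60:320],(400,308)),cv2.resize(s[100:300,90:400],(400,308))]))
E
```

```text
width 0.055182763980362336 F 30.63748969696462 [ 0.47763208 -0.09722632  0.00505159]
t 15.0667 width 0.054769681917824324
hit True tcp in board [ 0.1695 -0.044   0.0081] F [-1.  -0.1  3.9]
t 18.85
[(array([140.6, 248.6]), 13.7), (array([188. , 242.1]), 13.5)]
expect [[187.10088507 242.67780371]] 19.9
```

View pics/end.png

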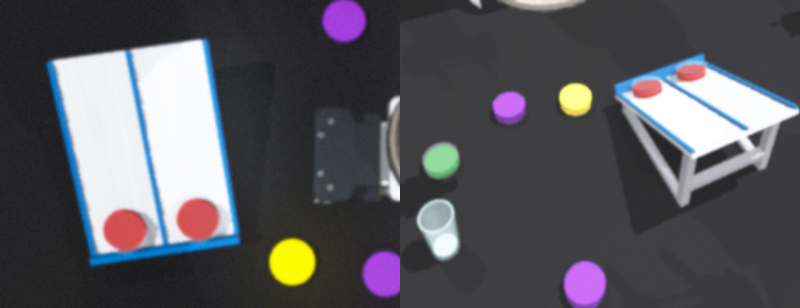

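Both dishes lie flat against the stop, at crop (125,230) and (198,219). Green, the beaker and the look-alikes are where they were.

```bash
python3 -c "
from plant import ctrl
print(ctrl.sign_off())"
```

```text
the job is handed in; nothing more can be done
None
```

Both red dishes were lowered onto the upper half one after the other and slid down to rest flat against the stop, one per lane, the green dish was left where it was, and the job was handed in at about 20 s.

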